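# Back the glue-up press off by one turn

## Robot

A 7-joint arm with a two-finger parallel gripper is mounted at the origin on the work surface. World frame = base frame: x ahead of the robot, y to its left, z up, the work surface at z = 0. Lengths are in m, angles in rad, forces in N, time in s.
With the tool pointing down it reaches from about 0.4 to 0.875 m from the base axis. Payload 19.3 kg.
Tool frame: the origin (TCP) lies at the very end of the fingers, on their centre line; the grasp point (between the pads) lies 19 mm behind it (r.tcp_to_grasp is the distance from the TCP to the grasp point, in m); z points along the fingers, y is the direction in which the jaws open and shut (so a half turn about z gives the same grasp; the last joint's range is limited). The gripper opens to 85 mm and grips with 20 to 120 N. Pads are 22 mm wide; open, the fingers measure 114 mm over their backs; the gripper's body (76 mm by 85 mm) begins 54 mm behind the grasp point. The pads swing forward as they close: fully open they stand 13 mm farther back than shut.
Start: joints at [1.175, 0.521, -0.036, 1.599, 0.021, 1.021, -0.113], TCP at [0.2, -0.592, 0.197] pointing down, gripper open.
Joint ranges: [-2.91, 2.91], [-0.3, 2.13], [-1.5, 1.42], [0.17, 2.43], [-1.26, 4.41], [0.16, 1.93], [-2.52, 2.52]. Speed limits (rad/s): [1.89, 1.89, 2.39, 2.39, 3.01, 3.01, 3.01].

## Interface

Orientations are given as a rotation vector (axis times angle).
In Python, from bench import readout, cams, job, r gives the robot as it stands.
- The arm moves only by the shell command python3 -m inch 'ROWS' [OPENING] [FORCE]. ROWS is JSON, one flat list of numbers, 4 for each row, row after row: the shift along the world's x, y, z in m, then the turn about the world's z in rad. A call has exactly 10 rows; each row is the pose to reach, as a shift and turn from the pose commanded when the call began; what a row does not reach only later rows make up. A row lasts 1/10 s, in which the tool goes at most 50 mm and 8.59 degrees, less where a joint would pass 70% of its speed; a pose out of reach is approached as far as the arm can. A call with a gripper value outside its range is refused whole. OPENING is the finger opening in m, from 0 to 0.0854, set as the call begins (- or left out, the last holds). The fingers move at their own pace and stop on an object; FORCE is the grip in N (left out, the last holds). Time passes only in rows, so rows that repeat a pose let the fingers close, or fill a call up. It gives the time, the measured TCP pose, the force and the opening at its end, in the units of the state.
- readout.get_state(): the state, without advancing time (a new reading comes with each control period).
- cams.camera(name): name is "scene" or "side" or "wrist"; returns (picture, depth): 420x560x3 uint8, blue, green, red; 420x560 float32, m along the optical axis (not along the pixel's ray), 0 where there is no reading.
- cams.camera_model(name): a dict with "camera_matrix" (3x3 intrinsics, pixels), "rvec" (rotation vector, rad) and "tvec" (3), from world to camera coordinates, as OpenCV has them; the wrist camera has in their place "mount" (4x4, takes a point from camera to tool coordinates, whose origin is the TCP and whose axes are the flange's). Camera axes: x right, y down, z forward; pixel columns grow to the right and rows downward; lengths in m; the calibration is good to about 2 mm. A picture is of the moment at which its call begins: read the wrist's pose just before it. camera_model takes no time and is no camera call.
- job.job_done(): hands the job in, once; it reports no verdict.
The state is a dict: "time_s": time; "joint_pos": joint angles; "dq": joint speeds; "effort": joint torques, N m; "ee_pos": TCP position; "tcp_rot": TCP orientation; "ft_force": force on the tool from outside, world axes, zero at the start; "ft_torque": the same for the moment, N m; "grip_width": finger opening in m.
Only numpy, scipy, OpenCV 4.12 (cv2) and the standard library are available. Lean on these libraries where they do the work, as an engineer would, in place of code of your own. Each camera call takes 0.05 s, during which the arm holds its last target. There are 200 camera calls.

## Task

The glue-up in the bench press has set: open the press by pushing the hand wheel round through exactly one full turn, counter-clockwise as seen from above, so that its upright handle comes back to where it started. Push the handle itself with the fingertips or the outside of the fingers, gently and without gripping it, then move clear. Leave the glue bottle, the tape roll and the wrench where they are.

Things in the scene. Friction and masses are not known exactly. Their poses are not given: they have to be found in the camera images.
- hub (a point): Point on the hand wheel's vertical axis, at its hub's top, 219 mm above the bench. Level bright metal wheel: rim 80 mm in radius, 14 mm thick, top 214 mm above the bench, three spokes. It sits on top of the fixed press: green base 180 x 260 x 18 mm, two steel columns, green cross-bar along y with its top at 175 mm. x, y axes: the press's own.
- handle: The wheel's only handle: an upright black grip, 24 mm across and 60 mm long, on a short boss on the rim at the end of one spoke, its axis 80 mm from the wheel's axis. Origin half-way up it, 247 mm above the bench; lower end at 217 mm, top at 277 mm. It can revolve on its own pin, as crank handles do. Pushing it takes about 3 N.
- wheel (a joint): Angle of the hand wheel in rad, growing counter-clockwise seen from above (which opens the press; its plate rises 8 mm a turn). Starts anywhere from -1.5 to 1.5; a full turn adds 6.283. At 0 the handle lies on the press's -x side of the hub. The wheel stays where it is left and does not coast.
- glue_mid (a point): Centre of the loose yellow glue bottle standing by the press, 60 mm in diameter, 150 mm tall, the point half-way up. To be left alone.
- tape_mid (a point): Centre of the loose silvery tape roll lying flat by the press, 100 mm in diameter, 48 mm high, the point half-way up. To be left alone.
- wrench_grip (a point): Middle of the handle of the loose steel wrench lying flat on the bench beyond the press. To be left alone.

How it is judged:
By the outcome, as a careful person would: the job done as asked, in the order asked, and still so for the second after the job is handed in, with the robot touching nothing.
It also fails if it takes over 64 s, if anything falls off the work surface, if the arm or the gripper's body presses on something with over 40 N, if the wrist force passes 120 N, or if a joint passes its speed limit or range.

## Working session

There is one attempt and no reset: what is moved stays moved. The work goes in short steps, Python scripts to look and compute and a shell command to move; the robot and the scene stay as the last step left them, time stands still between calls to the robot, and variables do not carry over. Pictures are saved under pics/ and viewed, about 8 in all and at most 12, crops included, and the job is handed in when it is done.

```bash
mkdir -p pics; python3 - <<'E'
from bench import readout,cams
import cv2,numpy as np
s=readout.get_state();print({k:np.round(v,3).tolist() for k,v in s.items()})
ims=[]
for n in("scene","side"):
    p,d=cams.camera(n);m=cams.camera_model(n);np.savez(f'pics/{n}0.npz',p=p,d=d)
    cv2.imwrite(f'pics/{n}0.png',p)
    R=cv2.Rodrigues(np.array(m['rvec'],float))[0];print(n,'pos',-R.T@np.array(m['tvec'],float).ravel(),R[2])
E
```

```text
{'time_s': 0.0, 'joint_pos': [1.175, 0.522, -0.036, 1.6, 0.021, 1.021, -0.113], 'dq': [-0.001, 0.001, 0.001, -0.002, -0.0, -0.001, 0.002], 'effort': [-0.0, -92.713, 1.98, -36.994, 0.018, 0.008, -0.0], 'ee_pos': [0.2, -0.592, 0.196], 'tcp_rot': [-3.099, -0.509, 0.0], 'ft_force': [0.131, -0.186, 0.535], 'ft_torque': [-0.035, 0.005, 0.048], 'grip_width': 0.085}
scene pos [ 1.32465537 -0.03316835  0.90015778] [-0.72601682  0.06886997 -0.68421963]
side pos [0.23709175 0.88904397 1.01789898] [ 0.28108579 -0.67927479 -0.67792075]
```

View pics/scene0.png

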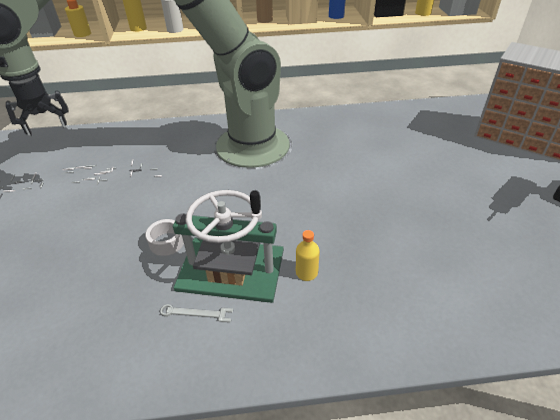

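View pics/side0.png

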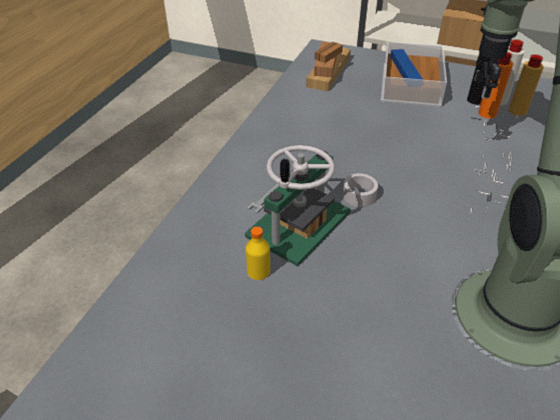

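Scene view: wheel around (223,215), black handle at (256,202), bottle at (307,258), tape at (163,237), wrench at (197,312). Side view: wheel at (300,167), handle at (285,171). I'll turn these into 3D points from the depth pictures.

```bash
cat > h.py <<'E'
import cv2,numpy as np
from bench import cams
def pts(n,p,d):
    m=cams.camera_model(n);K=np.array(m['camera_matrix'],float)
    R=cv2.Rodrigues(np.array(m['rvec'],float))[0];t=np.array(m['tvec'],float).ravel()
    v,u=np.mgrid[:d.shape[0],:d.shape[1]]
    c=np.stack([(u-K[0,2])/K[0,0]*d,(v-K[1,2])/K[1,1]*d,d],-1)
    w=(c-t)@R; w[d<=0]=np.nan
    return w
def circ(q):
    A=np.c_[2*q[:,:2],np.ones(len(q))];s=np.linalg.lstsq(A,(q[:,:2]**2).sum(1),rcond=None)[0]
    return s[:2],np.sqrt(s[2]+s[:2]@s[:2])
def analyse(n,p,d,box):
    w=pts(n,p,d);hsv=cv2.cvtColor(p,cv2.COLOR_BGR2HSV);z=w[...,2]
    b=np.zeros(z.shape,bool);b[box[1]:box[3],box[0]:box[2]]=1
    V=hsv[...,2].astype(int);S=hsv[...,1];H=hsv[...,0]
    rim=b&(V>150)&(S<60)&(z>.197)&(z<.225);q=w[rim]
    c,r=circ(q)
    for _ in range(4):
        k=np.abs(np.hypot(*(q[:,:2]-c).T)-.08)<.014;c,r=circ(q[k])
    print(n,'rim',c.round(4),r.round(4),k.sum(),'z',np.nanpercentile(q[:,2],[5,50,95]).round(3))
    hd=b&(V<60)&(z>.222)&(z<.285);q=w[hd];hc=None
    if len(q):
        hc=np.median(q,0);print(' handle surf',hc.round(4),len(q),'z',q[:,2].min().round(3),q[:,2].max().round(3))
        e=hc[:2]-c;print(' r',np.hypot(*e).round(4),'ang',np.degrees(np.arctan2(e[1],e[0])).round(1))
    return w,hsv,b,c
E
python3 - <<'E'
from h import *
for n,box in(("scene",(130,170,340,330)),("side",(220,130,400,300))):
    f=np.load(f'pics/{n}0.npz');w,hsv,b,c=analyse(n,f['p'],f['d'],box);z=w[...,2];H,S,V=[hsv[...,i] for i in range(3)]
    g=b&(H>55)&(H<90)&(S>90)
    for nm,mk in(("base",g&(z>.008)&(z<.026)),("bar",g&(z>.165)&(z<.182)),("bottle",b&(H>18)&(H<34)&(S>150)&(z>.02)),("cap",b&(H<15)&(S>180)&(z>.11)),("tape",b&(S<60)&(V>110)&(z>.03)&(z<.055))):
        q=w[mk][:,:3].astype(np.float32)
        if len(q)>5:
            print(' ',nm,len(q),np.median(q,0).round(3),q.min(0).round(3),q.max(0).round(3))
            if nm in("base","bar"):print('   ',[np.round(x,3) for x in cv2.minAreaRect(np.ascontiguousarray(q[:,:2]))])
E
```

```text
scene rim [ 0.587  -0.0969] 0.0797 897 z [0.207 0.213 0.218]
 handle surf [ 0.6041 -0.0202  0.2585] 186 z 0.223 0.28
 r 0.0786 ang 77.5
  base 319 [ 0.634 -0.037  0.019] [ 0.475 -0.245  0.009] [0.699 0.046 0.025]
    [array([ 0.587, -0.098]), array([0.256, 0.179]), np.float64(74.987)]
  bar 128 [ 0.589 -0.13   0.175] [ 0.548 -0.223  0.166] [0.632 0.022 0.179]
    [array([ 0.587, -0.099]), array([0.249, 0.041]), np.float64(74.093)]
  bottle 688 [0.64  0.097 0.083] [0.606 0.073 0.02 ] [0.65  0.128 0.132]
  cap 17 [0.63  0.101 0.148] [0.62  0.09  0.139] [0.633 0.111 0.152]
  tape 471 [ 0.477 -0.287  0.047] [ 0.408 -0.329  0.03 ] [0.625 0.011 0.053]
side rim [ 0.5819 -0.0952] 0.0798 688 z [0.208 0.214 0.219]
 handle surf [ 0.5912 -0.012   0.2573] 181 z 0.222 0.281
 r 0.0838 ang 83.7
  base 1785 [ 0.542 -0.033  0.019] [ 0.463 -0.209  0.008] [0.7   0.05  0.026]
    [array([ 0.58 , -0.096]), array([0.259, 0.18 ]), np.float64(74.273)]
  bar 420 [ 0.583 -0.034  0.176] [ 0.533 -0.209  0.165] [0.631 0.027 0.182]
    [array([ 0.581, -0.095]), array([0.245, 0.045]), np.float64(74.931)]
  bottle 794 [0.607 0.121 0.084] [ 0.519 -0.103  0.02 ] [0.643 0.133 0.273]
  cap 109 [0.615 0.107 0.15 ] [0.603 0.089 0.135] [0.63  0.117 0.155]
  tape 437 [ 0.454 -0.277  0.047] [ 0.408 -0.334  0.03 ] [0.618 0.013 0.055]
```

Hub is about (0.584,-0.096). The handle axis is about (0.595,-0.0205), at azimuth about 82°. The radius of 76 mm agrees with the given 80 mm, the rim fits at 79.7 mm, and the press is at 75°, so the wheel starts near -1.45 rad. Next I rise, close the fingers and go to the clockwise side of the handle.

```bash
python3 -m inch '[0,0,0.05,-0.05, 0,0,0.10,-0.1, 0,0,0.15,-0.15, 0.025,0.03,0.15,-0.2, 0.05,0.06,0.15,-0.25, 0.08,0.1,0.15,-0.3, 0.11,0.135,0.15,-0.35, 0.14,0.17,0.15,-0.4, 0.17,0.21,0.15,-0.45, 0.2,0.245,0.15,-0.46]' 0 20
python3 -m inch '[0.03,0.035,0,0, 0.06,0.07,0,0, 0.09,0.11,0,0, 0.12,0.15,0,0, 0.15,0.185,0,0, 0.18,0.225,0,0, 0.21,0.265,0,0, 0.235,0.295,0,0, 0.243,0.305,0,0, 0.243,0.305,0,0]'
python3 - <<'E'
from bench import readout
import numpy as np
s=readout.get_state();print({k:np.round(s[k],4).tolist() for k in('time_s','joint_pos','ee_pos','tcp_rot','ft_force','grip_width')})
E
```

```text
time_s: 1.1
ee_pos: [0.4009, -0.345, 0.3466]
tcp_rot: [-3.134, 0.213, 0.0]
ft_force: [1.6, -0.8, 0.6]
grip_width: -0.0004
time_s: 2.1
ee_pos: [0.6435, -0.04, 0.3455]
tcp_rot: [-3.134, 0.206, 0.002]
ft_force: [-0.3, -0.4, -0.3]
grip_width: 0.0005
{'time_s': 2.1, 'joint_pos': [0.1245, 0.4601, -0.2429, 1.3217, 0.1082, 1.374, -1.8174], 'ee_pos': [0.6435, -0.04, 0.3455], 'tcp_rot': [-3.1341, 0.2062, 0.0023], 'ft_force': [-0.2508, -0.4109, -0.2964], 'grip_width': 0.0005}
```

```bash
cat >> h.py <<'E'
from bench import readout
def wrist(tag):
    s=readout.get_state();p,d=cams.camera("wrist");m=cams.camera_model("wrist");K=np.array(m['camera_matrix'],float)
    T=np.eye(4);T[:3,:3]=cv2.Rodrigues(np.array(s['tcp_rot'],float))[0];T[:3,3]=s['ee_pos'];T=T@np.array(m['mount'],float)
    v,u=np.mgrid[:d.shape[0],:d.shape[1]]
    c=np.stack([(u-K[0,2])/K[0,0]*d,(v-K[1,2])/K[1,1]*d,d],-1)
    w=c@T[:3,:3].T+T[:3,3];w[d<=0]=np.nan
    cv2.imwrite(f'pics/{tag}.png',p);np.savez(f'pics/{tag}.npz',p=p,w=w);return p,w
E
python3 - <<'E'
from h import *
p,w=wrist('w1');z=w[...,2];hsv=cv2.cvtColor(p,cv2.COLOR_BGR2HSV)
near=np.hypot(w[...,0]-.585,w[...,1]+.096)<.12
q=w[near&(z>.2)&(z<.22)];print('rim pts',len(q))
q=w[near&(z>.268)&(z<.285)];print('top',len(q),np.median(q,0),q.min(0),q.max(0))
E
```

```text
rim pts 7421
top 56 [ 0.60353593 -0.01807798  0.27040322] [ 0.600648   -0.02214589  0.2681222 ] [ 0.60493134 -0.01073254  0.27539755]
```

View pics/w1.png

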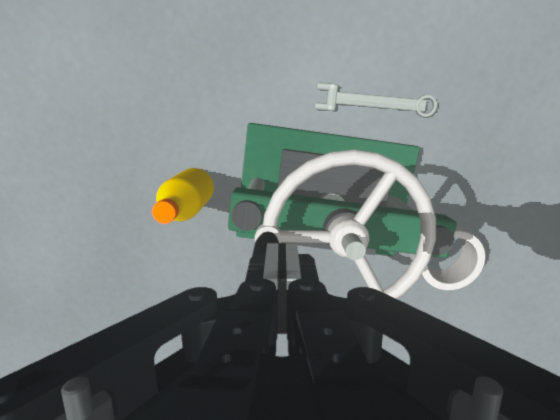

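Wrist view, image up = +x: the rim is centred near (350,232), and the boss at the handle's foot is a ring at (267,235), partly hidden by the closed fingers. I'll fit the hub from the rim and get a better bearing for the boss.

```bash
python3 - <<'E'
from h import *
f=np.load('pics/w1.npz');p,w=f['p'],f['w'];z=w[...,2];hsv=cv2.cvtColor(p,cv2.COLOR_BGR2HSV)
q=w[(z>.203)&(z<.218)&(hsv[...,1]<60)&(hsv[...,2]>130)];c=np.array([.585,-.096])
for _ in range(6):
    k=np.abs(np.hypot(*(q[:,:2]-c).T)-.08)<.01;c,r=circ(q[k])
print('hub',c,r,k.sum())
s=w[225:250:4,255:280:4]
for row in s: print([f'{a[0]:.3f},{a[1]:.3f},{a[2]:.3f}' for a in row])
# spoke angles: points at 30..65 mm
d=w[...,:2]-c;R=np.hypot(d[...,0],d[...,1]);m=(R>.03)&(R<.065)&(z>.195)&(z<.222)
a=np.degrees(np.arctan2(d[...,1],d[...,0]))[m]%360;h,e=np.histogram(a,72,(0,360));print([(int(x),int(n)) for x,n in zip(e,h) if n>30])
a3=np.radians(a);print('spoke phase',np.degrees(np.angle(np.exp(3j*a3).mean()))/3, abs(np.exp(3j*a3).mean()))
E
```

```text
hub [ 0.58335098 -0.09826434] 0.07876279156504608 4646
['0.598,-0.006,0.184', '0.595,-0.009,0.175', '0.606,-0.017,0.211', '0.606,-0.022,0.214', '0.605,-0.025,0.213', '0.605,-0.029,0.213', '0.592,-0.031,0.175']
['0.591,-0.004,0.176', '0.604,-0.014,0.217', '0.603,-0.017,0.216', '0.603,-0.021,0.217', '0.603,-0.025,0.217', '0.602,-0.029,0.217', '0.588,-0.031,0.176']
['0.600,-0.009,0.214', '0.600,-0.013,0.215', '0.603,-0.018,0.226', '0.604,-0.022,0.231', '0.602,-0.025,0.225', '0.598,-0.028,0.216', '0.597,-0.032,0.216']
['0.597,-0.009,0.217', '0.604,-0.015,0.238', '0.604,-0.019,0.241', '0.604,-0.022,0.241', '0.603,-0.026,0.239', '0.599,-0.029,0.230', '0.593,-0.032,0.216']
['0.601,-0.011,0.239', '0.604,-0.016,0.249', '0.605,-0.019,0.251', '0.604,-0.023,0.250', '0.603,-0.026,0.249', '0.600,-0.029,0.243', '0.589,-0.031,0.216']
['0.601,-0.012,0.251', '0.604,-0.016,0.259', '0.605,-0.020,0.261', '0.654,-0.036,0.387', '0.654,-0.037,0.386', '0.654,-0.039,0.387', '0.654,-0.041,0.387']
['0.602,-0.013,0.261', '0.604,-0.017,0.268', '0.604,-0.020,0.269', '0.654,-0.036,0.392', '0.654,-0.038,0.392', '0.654,-0.039,0.392', '0.653,-0.041,0.391']
[(75, 155), (80, 153), (85, 85), (195, 115), (200, 120), (205, 86), (310, 41), (315, 127), (320, 194), (325, 103)]
spoke phase -38.34078341965386 0.9740182502751737
```

Wrist fit: hub (0.5835,-0.0975), spoke bearing 81.7°, handle axis about (0.593,-0.020), bearing 82°, so all three agree. I'll descend beside the handle and tabulate the arc steps.

```bash
python3 -m inch '[0,0,-0.02,0, 0,0,-0.04,0, 0,0,-0.06,0, 0,0,-0.08,0, 0,0,-0.095,0, 0,0,-0.105,0, 0,0,-0.105,0, 0,0,-0.105,0, 0,0,-0.105,0, 0,0,-0.105,0]'
python3 - <<'E'
import numpy as np
P=lambda a:80*np.array([np.cos(np.radians(a)),np.sin(np.radians(a))])
for a0 in range(43,403,40):
    print(a0,[tuple(int(x) for x in np.round(P(a0+4*i)-P(a0))) for i in range(1,11)])
E
```

```text
time_s: 3.15
ee_pos: [0.6433, -0.0422, 0.2424]
tcp_rot: [-3.134, 0.211, -0.002]
ft_force: [0.4, -0.2, -0.1]
grip_width: -0.0001
43 [(-4, 4), (-8, 8), (-13, 11), (-17, 14), (-22, 17), (-27, 19), (-32, 21), (-38, 23), (-43, 24), (-49, 25)]
83 [(-6, 0), (-11, 1), (-17, 0), (-22, 0), (-28, -1), (-33, -3), (-38, -5), (-44, -7), (-49, -9), (-53, -12)]
123 [(-5, -3), (-9, -7), (-13, -11), (-17, -15), (-20, -19), (-24, -24), (-26, -28), (-29, -33), (-31, -38), (-33, -44)]
163 [(-1, -5), (-3, -11), (-3, -16), (-3, -22), (-3, -28), (-3, -33), (-2, -39), (-1, -44), (1, -49), (3, -55)]
203 [(2, -5), (5, -10), (8, -15), (11, -19), (15, -23), (19, -27), (23, -31), (28, -34), (32, -37), (37, -40)]
243 [(5, -2), (10, -4), (16, -6), (21, -7), (27, -8), (32, -9), (38, -9), (43, -8), (49, -8), (54, -7)]
283 [(5, 1), (11, 3), (16, 5), (21, 8), (26, 11), (30, 14), (34, 18), (39, 21), (42, 25), (46, 30)]
323 [(3, 5), (6, 9), (9, 14), (11, 19), (13, 25), (14, 30), (15, 36), (16, 41), (16, 47), (16, 52)]
363 [(0, 6), (-1, 11), (-3, 17), (-4, 22), (-6, 27), (-9, 32), (-11, 37), (-14, 42), (-18, 46), (-21, 50)]
```

```bash
python3 -m inch '[-0.004,0.004,0,0, -0.008,0.008,0,0, -0.013,0.011,0,0, -0.017,0.014,0,0, -0.022,0.017,0,0, -0.027,0.019,0,0, -0.032,0.021,0,0, -0.038,0.023,0,0, -0.043,0.024,0,0, -0.049,0.025,0,0]'
python3 - <<'E'
from h import *
for n,box in(("scene",(130,150,340,330)),("side",(220,120,400,300))):
    p,d=cams.camera(n);cv2.imwrite(f'pics/{n}1.png',p);np.savez(f'pics/{n}1.npz',p=p,d=d)
a=cv2.imread('pics/scene1.png')[120:330,110:390];b=cv2.imread('pics/side1.png')[70:280,180:460]
cv2.imwrite('pics/both1.png',cv2.resize(np.vstack([a,b])[:, :],None,fx=1.4,fy=1.4))
E
```

```text
time_s: 4.15
ee_pos: [0.5939, -0.0172, 0.2419]
tcp_rot: [3.134, -0.211, 0.001]
ft_force: [3.5, -1.2, 4.4]
grip_width: 0.0001
```

View pics/both1.png

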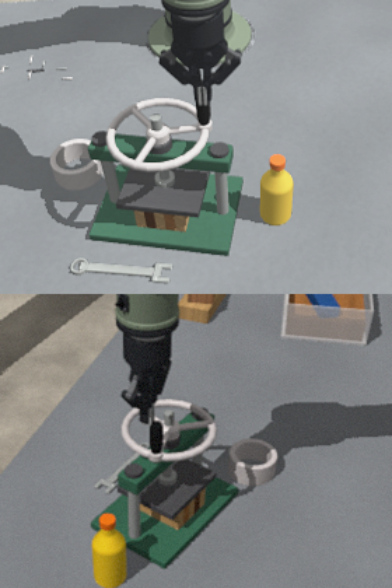

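Both views (top scene, bottom side) show the fingers behind the black handle and the wheel turned. The reaction of 3.5 N along +x matches the expected push, so I continue round.

```bash
python3 -m inch '[-0.006,0,0,0, -0.011,0.001,0,0, -0.017,0,0,0, -0.022,0,0,0, -0.028,-0.001,0,0, -0.033,-0.003,0,0, -0.038,-0.005,0,0, -0.044,-0.007,0,0, -0.049,-0.009,0,0, -0.053,-0.012,0,0]'
python3 -m inch '[-0.005,-0.003,0,0, -0.009,-0.007,0,0, -0.013,-0.011,0,0, -0.017,-0.015,0,0, -0.020,-0.019,0,0, -0.024,-0.024,0,0, -0.026,-0.028,0,0, -0.029,-0.033,0,0, -0.031,-0.038,0,0, -0.033,-0.044,0,0]'
python3 - <<'E'
from h import *
print(np.round(readout.get_state()['joint_pos'],2))
for n,box in(("scene",(130,150,340,330)),("side",(220,120,400,300))):
    p,d=cams.camera(n)
    try: analyse(n,p,d,box)
    except Exception as e: print(e)
E
```

```text
time_s: 5.25
ee_pos: [0.5412, -0.0287, 0.2421]
tcp_rot: [-3.134, 0.21, -0.002]
ft_force: [2.2, 2.3, 7.5]
grip_width: 0.0002
time_s: 6.25
ee_pos: [0.5086, -0.0727, 0.2422]
tcp_rot: [-3.134, 0.21, -0.003]
ft_force: [3.0, 2.0, 9.2]
grip_width: -0.0001
[ 0.23  0.3  -0.25  1.83  0.09  1.02 -1.76]
scene rim [ 0.5875 -0.0978] 0.0791 951 z [0.207 0.213 0.217]
 handle surf [ 0.5153 -0.0812  0.2541] 142 z 0.222 0.279
 r 0.0741 ang 167.0
side rim [ 0.5807 -0.0959] 0.0796 606 z [0.208 0.214 0.219]
 handle surf [ 0.5014 -0.0743  0.253 ] 157 z 0.222 0.285
 r 0.0823 ang 164.8
```

Fz on the tool grows to 9 N, more than friction should give. I'll look from close before going on.

```bash
python3 - <<'E'
from h import *
p,d=cams.camera("side");w,_=wrist('w2')
a=cv2.resize(p[60:270,200:400],None,fx=2.2,fy=2.2,interpolation=cv2.INTER_CUBIC)
b=cv2.resize(w,(0,0),fx=.7,fy=.7);b=cv2.copyMakeBorder(b,0,a.shape[0]-b.shape[0],0,0,0)
cv2.imwrite('pics/c2.png',cv2.resize(np.hstack([a,b]),None,fx=.95,fy=.95))
s=readout.get_state();print(s['ft_force'],s['ft_torque'])
E
```

```text
[ 1.47767943 -3.49551249 11.07859731] [-0.67824736 -0.2581286   0.00305621]
```

View pics/c2.png

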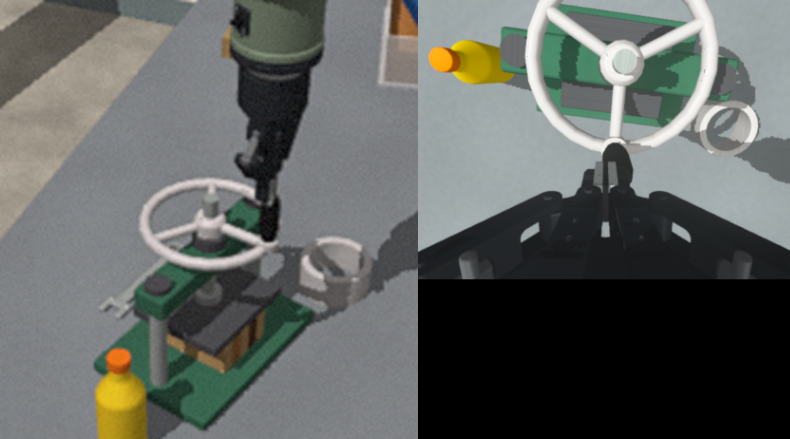

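The wrist view (right half) shows the handle at the fingers' -y side, with the side view (left) agreeing. The handle's top probably touches the wider part of the fingers, so I lift 12 mm in place and check the force.

```bash
python3 -m inch '[0,0.001,0.003,0, 0,0.002,0.006,0, 0,0.002,0.009,0, 0,0.002,0.012,0, 0,0.002,0.012,0, 0,0.002,0.012,0, 0,0.002,0.012,0, 0,0.002,0.012,0, 0,0.002,0.012,0, 0,0.002,0.012,0]'
```

```text
time_s: 7.45
ee_pos: [0.508, -0.0711, 0.2535]
tcp_rot: [-3.135, 0.211, 0.0]
ft_force: [-0.0, 0.3, 0.2]
grip_width: -0.0002
```

The force is now zero, so I carry on at this height.

```bash
python3 -m inch '[-0.001,-0.007,0,0, -0.003,-0.013,0,0, -0.003,-0.018,0,0, -0.003,-0.024,0,0, -0.003,-0.030,0,0, -0.003,-0.035,0,0, -0.002,-0.041,0,0, -0.001,-0.046,0,0, 0.001,-0.051,0,0, 0.003,-0.057,0,0]'
python3 -m inch '[0.002,-0.005,0,0, 0.005,-0.010,0,0, 0.008,-0.015,0,0, 0.011,-0.019,0,0, 0.015,-0.023,0,0, 0.019,-0.027,0,0, 0.023,-0.031,0,0, 0.028,-0.034,0,0, 0.032,-0.037,0,0, 0.037,-0.040,0,0]'
python3 - <<'E'
from h import *
p,d=cams.camera("side");w,_=wrist('w3');p2,_=cams.camera("scene")
a=np.hstack([cv2.resize(x,(400,400)) for x in(p[60:260,200:400],p2[120:320,130:330])])
cv2.imwrite('pics/c3.png',a)
s=readout.get_state();print(s['ft_force'],np.round(s['joint_pos'],2))
E
```

```text
time_s: 8.45
ee_pos: [0.5112, -0.1284, 0.2536]
tcp_rot: [-3.134, 0.21, 0.0]
ft_force: [-0.2, 1.2, 0.3]
grip_width: -0.0002
time_s: 9.45
ee_pos: [0.5484, -0.1683, 0.2536]
tcp_rot: [-3.134, 0.211, 0.0]
ft_force: [0.5, 0.1, -0.7]
grip_width: -0.0004
[0.2846902  0.11160799 0.02540636] [ 0.34  0.39 -0.2   1.66  0.09  1.1  -1.59]
```

View pics/c3.png

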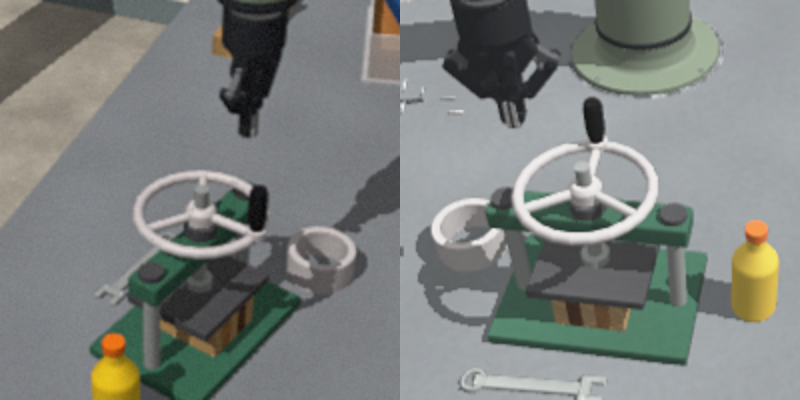

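The fingers have passed the handle: it stayed near bearing 180° (scene crop (595,120)) while the fingertips are at (512,120) and look higher than expected. I'll measure the true fingertip height and handle position from depth.

```bash
python3 - <<'E'
from h import *
s=readout.get_state();e=np.array(s['ee_pos']);print(e,s['grip_width'])
for n in("scene","side"):
    p,d=cams.camera(n);w=pts(n,p,d);V=p.max(2)
    z=w[...,2];near=np.hypot(w[...,0]-e[0],w[...,1]-e[1])<.035
    q=w[near&(z>.222)&(z<.42)];i=np.argsort(q[:,2])[:25];print(n,'tip',q[i].mean(0).round(4),q[:,2].min())
    for zz in np.arange(.24,.40,.02):
        t=q[(q[:,2]>zz)&(q[:,2]<zz+.02)]
        if len(t):print('  ',zz.round(2),len(t),t.min(0).round(3),t.max(0).round(3))
    hub=np.array([.5835,-.097]);r=np.hypot(w[...,0]-hub[0],w[...,1]-hub[1])
    q=w[(r<.105)&(r>.06)&(V<60)&(z>.222)&(z<.283)&~near];m=np.median(q,0);cam=-cv2.Rodrigues(np.array(cams.camera_model(n)['rvec'],float))[0].T@np.array(cams.camera_model(n)['tvec'],float).ravel()
    u=cam[:2]-m[:2];c=m[:2]-.0095*u/np.linalg.norm(u);a=c-hub
    print(' handle axis',c.round(4),len(q),'r',np.hypot(*a).round(4),'ang',np.degrees(np.arctan2(a[1],a[0]))%360,q[:,2].max())
E
```

```text
[ 0.54817458 -0.16817591  0.25342212] 0.00010844866771894845
scene tip [ 0.5589 -0.1685  0.2953] 0.2895360011510281
   0.28 27 [ 0.553 -0.181  0.29 ] [ 0.563 -0.159  0.3  ]
   0.3 101 [ 0.545 -0.183  0.301] [ 0.563 -0.154  0.32 ]
   0.32 128 [ 0.539 -0.2    0.32 ] [ 0.567 -0.139  0.34 ]
   0.34 228 [ 0.534 -0.202  0.34 ] [ 0.569 -0.134  0.36 ]
   0.36 164 [ 0.55  -0.203  0.36 ] [ 0.57  -0.137  0.38 ]
   0.38 262 [ 0.553 -0.202  0.38 ] [ 0.573 -0.137  0.4  ]
   0.4 58 [ 0.554 -0.202  0.4  ] [ 0.566 -0.137  0.412]
 handle axis [ 0.5047 -0.0827] 168 r 0.0801 ang 169.69783532048658 0.2802835505989252
side tip [ 0.5446 -0.1633  0.2961] 0.2901737709843528
   0.28 23 [ 0.536 -0.173  0.29 ] [ 0.558 -0.156  0.3  ]
   0.3 74 [ 0.536 -0.178  0.3  ] [ 0.56  -0.151  0.32 ]
   0.32 51 [ 0.532 -0.193  0.32 ] [ 0.56  -0.139  0.339]
   0.34 82 [ 0.529 -0.197  0.34 ] [ 0.561 -0.135  0.36 ]
   0.36 78 [ 0.528 -0.186  0.36 ] [ 0.553 -0.135  0.38 ]
   0.38 112 [ 0.526 -0.187  0.38 ] [ 0.57  -0.134  0.4  ]
   0.4 50 [ 0.529 -0.167  0.4  ] [ 0.576 -0.133  0.42 ]
 handle axis [ 0.5037 -0.084 ] 176 r 0.0808 ang 170.7721280675974 0.2812271884998358
```

Depth shows the real fingertips ending at z≈0.290 while the reading is 0.253, about 36 mm short of the reported TCP. x and y agree. My fingertips therefore only skimmed the handle's top, which explains Fz. The handle now stands at about 170°. The fingers widen about 30 mm above their tips, so a reading of about 0.220 puts the tips at about 0.256, overlapping the handle by 21 mm. I go back over the top to its clockwise side.

```bash
python3 -m inch '[0,0,0.02,0, 0,0,0.04,0, -0.003,0.02,0.04,0, -0.006,0.04,0.04,0, -0.010,0.06,0.04,0, -0.013,0.08,0.04,0, -0.016,0.1,0.04,0, -0.019,0.115,0.04,0, -0.021,0.128,0.04,0, -0.021,0.128,0.04,0]'
python3 -m inch '[0,0,-0.015,0, 0,0,-0.03,0, 0,0,-0.045,0, 0,0,-0.06,0, 0,0,-0.07,0, 0,0,-0.074,0, 0,0,-0.074,0, 0,0,-0.074,0, 0,0,-0.074,0, 0,0,-0.074,0]'
python3 - <<'E'
from h import *
P=lambda a:80*np.array([np.cos(np.radians(a)),np.sin(np.radians(a))])
for a0 in range(135,420,40):
    print(a0,[tuple(int(x) for x in np.round(P(a0+4*i)-P(a0))) for i in range(1,11)])
s=readout.get_state();e=np.array(s['ee_pos'])
for n in("scene","side"):
    p,d=cams.camera(n);w=pts(n,p,d);z=w[...,2]
    near=np.hypot(w[...,0]-e[0],w[...,1]-e[1])<.028
    q=w[near&(z>.222)&(z<.42)];print(n,'tip z',np.percentile(q[:,2],[0,2,5]).round(3))
p2=cams.camera("side")[0]
cv2.imwrite('pics/c4.png',np.hstack([cv2.resize(x,(400,400)) for x in(p2[60:260,200:400],cams.camera("scene")[0][120:320,130:330])]))
E
```

```text
time_s: 10.7
ee_pos: [0.5269, -0.0385, 0.2938]
tcp_rot: [-3.134, 0.208, -0.0]
ft_force: [-0.7, -0.3, 0.6]
grip_width: 0.0001
time_s: 11.7
ee_pos: [0.5272, -0.0402, 0.22]
tcp_rot: [-3.134, 0.211, -0.001]
ft_force: [-0.1, -0.2, 0.2]
grip_width: 0.0002
135 [(-4, -4), (-7, -8), (-11, -13), (-13, -18), (-16, -23), (-18, -28), (-20, -33), (-21, -39), (-22, -44), (-23, -50)]
175 [(0, -6), (0, -11), (0, -17), (1, -22), (2, -28), (4, -33), (6, -38), (8, -43), (11, -48), (14, -53)]
215 [(3, -4), (7, -9), (11, -13), (15, -16), (20, -20), (24, -23), (29, -25), (34, -28), (39, -30), (45, -31)]
255 [(5, -1), (11, -2), (17, -3), (22, -3), (28, -2), (33, -2), (39, -1), (44, 1), (49, 3), (55, 5)]
295 [(5, 3), (10, 5), (14, 9), (19, 12), (23, 16), (27, 20), (30, 24), (33, 29), (36, 34), (39, 39)]
335 [(2, 5), (4, 10), (5, 16), (7, 21), (7, 27), (7, 32), (7, 38), (7, 44), (6, 49), (5, 55)]
375 [(-2, 5), (-4, 11), (-6, 16), (-9, 20), (-12, 25), (-15, 30), (-19, 34), (-23, 38), (-27, 41), (-31, 45)]
415 [(-5, 3), (-10, 6), (-15, 8), (-20, 10), (-25, 12), (-31, 13), (-36, 14), (-42, 14), (-47, 14), (-53, 14)]
scene tip z [0.26  0.264 0.27 ]
side tip z [0.256 0.26  0.267]
```

View pics/c4.png

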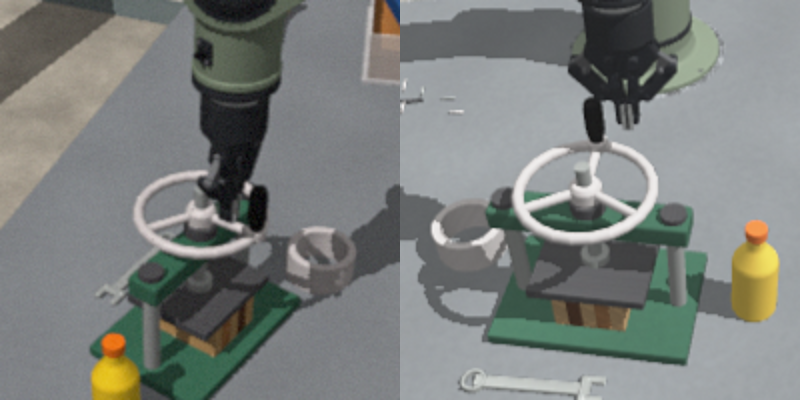

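Side (left) and scene (right): the fingertips (scene (628,128)) now stand beside the handle (595,120), about 20 mm below its top, with the wider part clear above it. Push on.

```bash
python3 -m inch '[-0.004,-0.004,0,0, -0.007,-0.008,0,0, -0.011,-0.013,0,0, -0.013,-0.018,0,0, -0.016,-0.023,0,0, -0.018,-0.028,0,0, -0.020,-0.033,0,0, -0.021,-0.039,0,0, -0.022,-0.044,0,0, -0.023,-0.050,0,0]'
cat >> h.py <<'E'
def handle():
    hub=np.array([.5835,-.097]);e=np.array(readout.get_state()['ee_pos']);E=e[:2]-hub
    print('finger r',np.hypot(*E).round(4),'ang',(np.degrees(np.arctan2(E[1],E[0]))%360).round(1))
    for n in("scene","side"):
        p,d=cams.camera(n);w=pts(n,p,d);z=w[...,2];V=p.max(2)
        near=np.hypot(w[...,0]-e[0],w[...,1]-e[1])<.02
        r=np.hypot(w[...,0]-hub[0],w[...,1]-hub[1]);q=w[(r<.105)&(r>.06)&(V<60)&(z>.222)&(z<.252)&~near]
        if len(q)<8: print(n,'few',len(q));continue
        m=np.median(q,0);M=cams.camera_model(n);cam=-cv2.Rodrigues(np.array(M['rvec'],float))[0].T@np.array(M['tvec'],float).ravel()
        u=cam[:2]-m[:2];c=m[:2]-.0095*u/np.linalg.norm(u);a=c-hub
        print(n,len(q),'handle',c.round(4),'r',np.hypot(*a).round(4),'ang',(np.degrees(np.arctan2(a[1],a[0]))%360).round(1))
E
python3 -c "
from h import *
handle()"
```

```text
time_s: 12.9
ee_pos: [0.504, -0.0905, 0.2196]
tcp_rot: [-3.134, 0.21, 0.0]
ft_force: [0.6, 3.5, -0.0]
grip_width: 0.0001
finger r 0.0798 ang 175.3
scene 63 handle [ 0.5056 -0.1171] r 0.0804 ang 194.5
side 18 handle [ 0.4985 -0.1215] r 0.0885 ang 196.1
```

A clean push: 3.5 N along the path and no vertical force. The handle leads the fingers by about 19°.

```bash
python3 -m inch '[0,-0.006,0,0, 0,-0.011,0,0, 0,-0.017,0,0, 0.001,-0.022,0,0, 0.002,-0.028,0,0, 0.004,-0.033,0,0, 0.006,-0.038,0,0, 0.008,-0.043,0,0, 0.011,-0.048,0,0, 0.014,-0.053,0,0]'
python3 -c "
from h import *
handle()"
python3 -m inch '[0.003,-0.004,0,0, 0.007,-0.009,0,0, 0.011,-0.013,0,0, 0.015,-0.016,0,0, 0.020,-0.020,0,0, 0.024,-0.023,0,0, 0.029,-0.025,0,0, 0.034,-0.028,0,0, 0.039,-0.030,0,0, 0.045,-0.031,0,0]'
python3 -c "
from h import *
handle()"
```

```text
time_s: 14.0
ee_pos: [0.5182, -0.1436, 0.2195]
tcp_rot: [3.134, -0.211, -0.0]
ft_force: [-3.2, 1.2, -0.2]
grip_width: 0.0001
finger r 0.0803 ang 215.5
scene 74 handle [ 0.5356 -0.1626] r 0.0812 ang 233.9
side 21 handle [ 0.5411 -0.165 ] r 0.0801 ang 238.1
time_s: 15.1
ee_pos: [0.5633, -0.1745, 0.2196]
tcp_rot: [3.134, -0.211, -0.0]
ft_force: [-2.2, 0.6, -0.3]
grip_width: 0.0002
finger r 0.0801 ang 255.4
scene 77 handle [ 0.5876 -0.1789] r 0.082 ang 272.9
side 37 handle [ 0.5912 -0.1788] r 0.0821 ang 275.4
```

```bash
python3 -m inch '[0.005,-0.001,0,0, 0.011,-0.002,0,0, 0.017,-0.003,0,0, 0.022,-0.003,0,0, 0.028,-0.002,0,0, 0.033,-0.002,0,0, 0.039,-0.001,0,0, 0.044,0.001,0,0, 0.049,0.003,0,0, 0.055,0.005,0,0]'
python3 -m inch '[0.005,0.003,0,0, 0.010,0.005,0,0, 0.014,0.009,0,0, 0.019,0.012,0,0, 0.023,0.016,0,0, 0.027,0.020,0,0, 0.030,0.024,0,0, 0.033,0.029,0,0, 0.036,0.034,0,0, 0.039,0.039,0,0]'
python3 -c "
from h import *
handle()"
python3 -m inch '[0.002,0.005,0,0, 0.004,0.010,0,0, 0.005,0.016,0,0, 0.007,0.021,0,0, 0.007,0.027,0,0, 0.007,0.032,0,0, 0.007,0.038,0,0, 0.007,0.044,0,0, 0.006,0.049,0,0, 0.005,0.055,0,0]'
python3 -c "
from h import *
handle()"
```

```text
time_s: 16.2
ee_pos: [0.6184, -0.169, 0.2196]
tcp_rot: [3.134, -0.211, -0.0]
ft_force: [-4.2, -0.1, 0.5]
grip_width: -0.0001
time_s: 17.2
ee_pos: [0.6572, -0.1297, 0.2196]
tcp_rot: [3.134, -0.211, 0.0]
ft_force: [-1.3, -2.9, 0.1]
grip_width: 0.0002
finger r 0.0807 ang 336.1
scene 78 handle [ 0.6635 -0.1051] r 0.0804 ang 354.2
side 67 handle [ 0.6619 -0.1054] r 0.0789 ang 353.9
time_s: 18.3
ee_pos: [0.6621, -0.0747, 0.2196]
tcp_rot: [-3.134, 0.211, -0.001]
ft_force: [1.7, -2.6, -0.6]
grip_width: -0.0002
finger r 0.0817 ang 15.8
scene 46 handle [ 0.6499 -0.0496] r 0.0816 ang 35.5
side 74 handle [ 0.647  -0.0545] r 0.0764 ang 33.8
```

Handle is at about 35° and the target is 82°. I push 36° more, then back off and measure with a clear view.

```bash
python3 -m inch '[-0.002,0.005,0,0, -0.004,0.011,0,0, -0.006,0.016,0,0, -0.009,0.020,0,0, -0.012,0.025,0,0, -0.015,0.030,0,0, -0.019,0.034,0,0, -0.023,0.038,0,0, -0.027,0.041,0,0, -0.027,0.041,0,0]'
python3 -c "
from h import *
handle()"
python3 -m inch '[0.007,-0.007,0,0, 0.02,-0.02,0,0, 0.035,-0.035,0,0, 0.05,-0.05,0,0, 0.065,-0.065,0,0, 0.075,-0.08,0.0,0, 0.075,-0.09,0,0, 0.075,-0.1,0,0, 0.075,-0.1,0,0, 0.075,-0.1,0,0]'
python3 - <<'E'
from h import *
# compare with the start picture by the same measure (handle, full height), and spokes
for k in(0,1):
    for n,box in(("scene",(170,170,300,290)),("side",(250,130,345,215))):
        if k: p,d=cams.camera(n);np.savez(f'pics/{n}_b.npz',p=p,d=d)
        else: f=np.load(f'pics/{n}0.npz');p,d=f['p'],f['d']
        analyse(n,p,d,box)
p,w=wrist('w5');z=w[...,2];c=np.array([.5835,-.0975])
dd=w[...,:2]-c;R=np.hypot(dd[...,0],dd[...,1]);m=(R>.03)&(R<.065)&(z>.195)&(z<.222)
a=np.arctan2(dd[...,1],dd[...,0])[m];q=np.exp(3j*a).mean();print('spoke phase',m.sum(),np.degrees(np.angle(q))/3,abs(q))
E
```

```text
time_s: 19.4
ee_pos: [0.6344, -0.0334, 0.2197]
tcp_rot: [-3.134, 0.21, 0.001]
ft_force: [0.6, 0.9, 0.1]
grip_width: -0.0003
finger r 0.0814 ang 51.3
scene few 7
side 72 handle [ 0.6114 -0.026 ] r 0.0763 ang 68.6
time_s: 20.5
ee_pos: [0.7098, -0.1339, 0.2198]
tcp_rot: [-3.134, 0.211, -0.0]
ft_force: [0.6, 0.8, -0.4]
grip_width: 0.0002
scene rim [ 0.587  -0.0969] 0.0797 897 z [0.207 0.213 0.218]
 handle surf [ 0.6041 -0.0202  0.2585] 186 z 0.223 0.28
 r 0.0786 ang 77.5
side rim [ 0.5819 -0.0952] 0.0798 688 z [0.208 0.214 0.219]
 handle surf [ 0.5912 -0.012   0.2573] 181 z 0.222 0.281
 r 0.0838 ang 83.7
scene rim [ 0.5875 -0.0947] 0.0791 493 z [0.207 0.213 0.216]
 handle surf [ 0.6237 -0.0278  0.2649] 232 z 0.223 0.285
 r 0.0761 ang 61.6
side rim [ 0.5817 -0.0952] 0.0797 715 z [0.209 0.214 0.219]
 handle surf [ 0.6099 -0.0176  0.2597] 198 z 0.222 0.28
 r 0.0826 ang 70.0
spoke phase 0 nan nan<stdin>:10: RuntimeWarning: Mean of empty slice.
  ret = ret.dtype.type(ret / rcount)
```

View pics/w5.png

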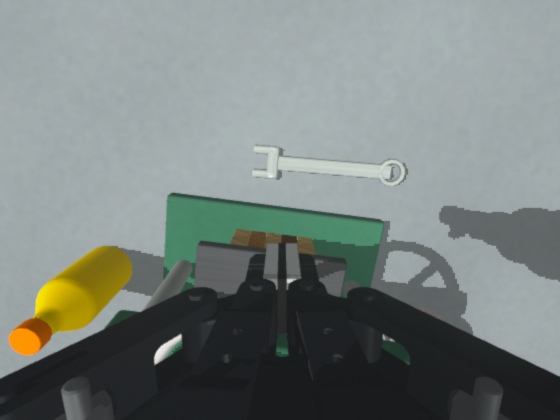

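The wrist view (up = +x) shows only the base, wrench and bottle, all undisturbed; the wheel is hidden below the fingers. Side-camera bearings by the same measure were 83.7° at the start and are 70.0° now, so about 14° (19 mm) remains. I go back into contact, push about 11° and measure again.

```bash
python3 -m inch '[-0.015,0.035,0,0, -0.03,0.055,0,0, -0.045,0.07,0,0, -0.058,0.083,0,0, -0.066,0.092,0,0, -0.071,0.097,0,0, -0.076,0.101,0,0, -0.080,0.104,0,0, -0.084,0.106,0,0, -0.0885,0.108,0,0]'
python3 -m inch '[0,0,0,0, 0.01,-0.005,0,0, 0.025,-0.02,0,0, 0.04,-0.035,0,0, 0.055,-0.05,0,0, 0.07,-0.065,0,0, 0.08,-0.08,0,0, 0.088,-0.095,0,0, 0.088,-0.108,0,0, 0.088,-0.108,0,0]'
cat > m.py <<'E'
from h import *
def hm(n,p,d):
    w=pts(n,p,d);z=w[...,2];V=p.max(2);hub=np.array([.5835,-.097])
    q=w[(np.hypot(w[...,0]-.597,w[...,1]+.02)<.035)&(V<60)&(z>.225)&(z<.275)]
    return q
for n in("scene","side"):
    f=np.load(f'pics/{n}0.npz');q0=hm(n,f['p'],f['d']);q1=hm(n,*cams.camera(n))
    for q in(q0,q1): print(n,len(q),q.mean(0).round(4),np.median(q,0).round(4),q.min(0).round(3),q.max(0).round(3))
E
python3 m.py
```

```text
time_s: 21.65
ee_pos: [0.6216, -0.0263, 0.2196]
tcp_rot: [-3.134, 0.211, -0.001]
ft_force: [2.7, -0.9, 1.4]
grip_width: -0.0005
time_s: 22.65
ee_pos: [0.7092, -0.1368, 0.2189]
tcp_rot: [3.133, -0.215, -0.001]
ft_force: [-0.3, -0.0, 0.3]
grip_width: -0.0
scene 145 [ 0.6043 -0.0204  0.2526] [ 0.6047 -0.0206  0.2533] [ 0.596 -0.031  0.225] [ 0.61  -0.01   0.275]
scene 147 [ 0.6091 -0.0214  0.2531] [ 0.6096 -0.0214  0.2538] [ 0.6   -0.032  0.226] [ 0.615 -0.011  0.275]
side 140 [ 0.5913 -0.0119  0.2523] [ 0.5907 -0.0114  0.2533] [ 0.581 -0.019  0.226] [ 0.605 -0.006  0.275]
side 135 [ 0.5952 -0.0127  0.2523] [ 0.5947 -0.0124  0.2524] [ 0.587 -0.021  0.225] [ 0.606 -0.005  0.274]
```

Both cameras show about 4.4 mm (3°) to go, so this is a last small push, then away.

```bash
python3 -m inch '[-0.015,0.035,0,0, -0.03,0.055,0,0, -0.045,0.07,0,0, -0.06,0.085,0,0, -0.072,0.098,0,0, -0.080,0.104,0,0, -0.085,0.106,0,0, -0.088,0.108,0,0, -0.090,0.1085,0,0, -0.0924,0.109,0,0]'
python3 -m inch '[0,0,0,0, 0.01,-0.005,0,0, 0.025,-0.02,0,0, 0.04,-0.035,0,0, 0.055,-0.05,0,0, 0.07,-0.065,0,0, 0.08,-0.08,0,0, 0.088,-0.095,0,0, 0.092,-0.109,0,0, 0.092,-0.109,0,0]'
python3 m.py
```

```text
time_s: 23.75
ee_pos: [0.6177, -0.0255, 0.2197]
tcp_rot: [-3.134, 0.212, -0.002]
ft_force: [3.5, 0.6, 1.2]
grip_width: -0.0001
time_s: 24.75
ee_pos: [0.7092, -0.1371, 0.2188]
tcp_rot: [3.133, -0.215, -0.001]
ft_force: [-0.3, -0.2, -0.4]
grip_width: 0.0002
scene 145 [ 0.6043 -0.0204  0.2526] [ 0.6047 -0.0206  0.2533] [ 0.596 -0.031  0.225] [ 0.61  -0.01   0.275]
scene 146 [ 0.6055 -0.0206  0.2526] [ 0.6058 -0.0209  0.2536] [ 0.599 -0.031  0.225] [ 0.61  -0.01   0.275]
side 140 [ 0.5913 -0.0119  0.2523] [ 0.5907 -0.0114  0.2533] [ 0.581 -0.019  0.226] [ 0.605 -0.006  0.275]
side 144 [ 0.5917 -0.0121  0.2519] [ 0.591  -0.0119  0.2524] [ 0.583 -0.019  0.225] [ 0.603 -0.007  0.275]
```

Within about 0.8 mm (0.6°) of the start. I lift well clear and take a final look.

```bash
python3 -m inch '[0.01,-0.02,0.03,0, 0.01,-0.04,0.06,0, 0.01,-0.07,0.09,0, 0.01,-0.1,0.12,0, 0,-0.13,0.15,0, 0,-0.16,0.15,0, 0,-0.19,0.15,0, 0,-0.22,0.15,0, 0,-0.22,0.15,0, 0,-0.22,0.15,0]'
python3 m.py
python3 - <<'E'
from h import *
p,d=cams.camera("scene");w=pts("scene",p,d);f=np.load('pics/scene0.npz');w0=pts("scene",f['p'],f['d'])
for nm,x,y,r,z0,z1 in(("bottle",.62,.105,.05,.05,.15),("tape",.455,-.28,.07,.035,.06)):
    for W in(w0,w):
        q=W[(np.hypot(W[...,0]-x,W[...,1]-y)<r)&(W[...,2]>z0)&(W[...,2]<z1)];print(nm,len(q),q.mean(0).round(4))
cv2.imwrite('pics/f.png',np.hstack([cv2.resize(i[120:340,110:350],(400,367)) for i in(f['p'],p)]))
E
```

```text
time_s: 25.85
ee_pos: [0.7092, -0.3537, 0.3692]
tcp_rot: [-3.134, 0.211, 0.001]
ft_force: [0.3, -0.0, 0.1]
grip_width: -0.0003
scene 145 [ 0.6043 -0.0204  0.2526] [ 0.6047 -0.0206  0.2533] [ 0.596 -0.031  0.225] [ 0.61  -0.01   0.275]
scene 147 [ 0.6054 -0.0204  0.2529] [ 0.606  -0.0205  0.2535] [ 0.592 -0.031  0.226] [ 0.61  -0.01   0.275]
side 140 [ 0.5913 -0.0119  0.2523] [ 0.5907 -0.0114  0.2533] [ 0.581 -0.019  0.226] [ 0.605 -0.006  0.275]
side 139 [ 0.5916 -0.0121  0.2519] [ 0.5912 -0.0117  0.2522] [ 0.582 -0.02   0.225] [ 0.603 -0.007  0.274]
bottle 640 [0.6345 0.0995 0.097 ]
bottle 642 [0.6345 0.0994 0.097 ]
tape 439 [ 0.4665 -0.2853  0.0454]
tape 434 [ 0.4668 -0.2851  0.0457]
```

View pics/f.png

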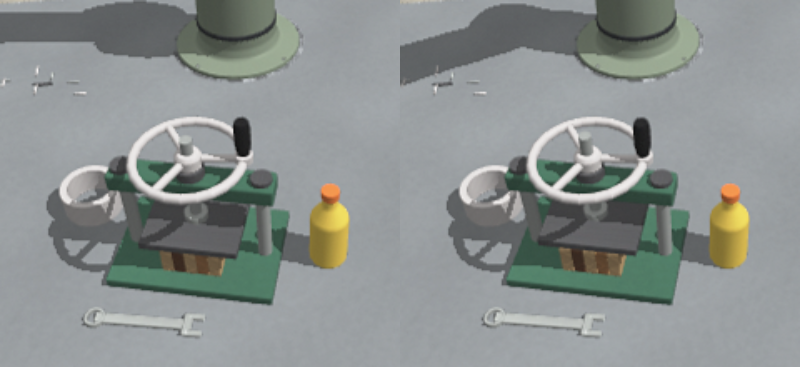

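Before (left) and after (right) match: the handle is at the same place ((242,138) and (642,138)), the plate is slightly raised, and bottle, tape and wrench have not moved. Handing in.

```bash
python3 -c "
from bench import job
print(job.job_done())"
```

```text
the job is handed in; nothing more can be done
None
```

I pushed the hand wheel one full turn counter-clockwise with the closed fingers. The handle ended within about 1 mm (under 1°) of where it started, and I handed the job in at about 26 s.

- **Last checks:** the side camera puts the handle 0.3 mm from its start and the scene camera 1.1 mm, both just short of the full turn. The bottle and tape measured as unmoved to 0.3 mm. I compared the wrench by eye only, in the before and after pictures, and it looks unmoved. The arm is clear, with no contact force.
- **What went wrong on the way:** the real fingertips end about 36 mm short of the reported tool point. For the first 90° they bore on the top of the handle, with up to 11 N upward on the tool, and then slid over it.
- **How I mended it:** I measured the offset from depth, went back over the handle, lowered the fingers beside it and pushed the rest of the turn. The readings taken during that push were about 1.5–4.2 N, with hardly any vertical force. I backed off twice near the end to measure before the final small pushes.

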